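Level the hand-rest bridge and lay its bar over the painting

TASK

The hand-rest bridge over the painting is not level: one of its two posts is set one hole too low. Press that post's spring button and slide its riser up until the button snaps out in the next hole, level with the other post; then set the wooden bar down gently in both cradles, so that it bridges the painting with both ends reaching past the cradles, and let go. Nothing may touch the painting, and leave the other post and the jar, dish and book as they are.

Things in the scene. Friction and masses are not known exactly. Their poses are not given: they have to be found in the camera images.
- low_stand: the post set too low. Dark steel base plate 80 (x) x 66 (y) x 10 mm, heavy, does not move; a fixed inner post; over it the riser, a bright 30 mm square tube. Origin: centre of the base's underside; z up, +y out of the face where the button comes out. Both stands face the same way (within 2 degrees) and stand about 190 mm apart along their y, the low one on either side.
- high_stand: the other post, same make and axes, already right: to be left as it is.
- low_riser (a joint): the low riser's height, m, up positive: 0 = button in its top hole (start), 0.032 = middle hole (wanted), 0.064 = bottom hole. Locked while the button is out (1 mm play, 3 mm if pulled hard). With the button pushed in level with the face, a lift of about 8 N drives it under the wall; then the riser slides at about 5 N, staying where left, until the next hole meets the button, which springs out and locks it.
- high_riser (a joint): the same for the other post; stands at 0.032.
- low_button (a joint): how far the low post's button is pushed in, m: 0 = out, 0.0055 = level with the riser's face, 0.0075 = hidden under its wall. Spring 3 N (out) to 5 N (in).
- high_button (a joint): the same for the other post; 0 = out.
- low_press (a point): on the low post's centre line at button height, 98 mm above the table (fixed; axes as the stand). Brass round-nosed button, 10 mm wide, tip 20.5 mm out along +y; riser faces 15 mm out on all sides. A squeeze from above closing along y here presses the button and holds the riser. At start the riser spans 76 mm below to 12 mm above, its 12 mm holes at 0, 32 and 64 mm below, cradle top 33 mm above.
- high_press (a point): the same point of the other post.
- low_cradle (a point): centre of the cradle's floor on the low riser (moves with it, 16 mm above its top hole; axes as the stand). The cradle is a black channel along y, 26 mm long, 34 mm wide between 9 mm cheeks, then flaring to about 46 mm at 17 mm above the floor.
- high_cradle (a point): the same for the other post.
- bar: light wooden hand-rest bar with two dark bands, 28 (x) x 260 (y) x 22 (z) mm, 0.11 kg, lying flat on the table in front of the bridge. Origin: its centre; y along its length, z up.
- painting: small painting, 105 (x) x 80 (y) x 2 mm, on a 4 mm white mount board of 125 x 100 mm flat on the table between the posts. Origin: centre of its underside, 4 mm above the table. Not to be touched.
- jar: bystander: lidded green glass jar, 62 mm diameter, 85 mm high; origin at the centre of its underside.
- dish: bystander: white ceramic dish, 96 mm diameter, 34 mm high; origin at the centre of its underside.
- book: bystander: closed tan book, 150 x 105 x 24 mm; origin at the centre of its underside.

How it is judged:
By the outcome, as a careful person would: the job done as asked, in the order asked, and still so for the second after the job is handed in, with the robot touching nothing.
It also fails if it takes over 61 s, if anything falls off the work surface, if the arm or the gripper's body presses on something with over 40 N, if the wrist force passes 120 N, or if a joint passes its speed limit or range.

ROBOT

A 6-joint arm with a two-finger parallel gripper is mounted at the origin on the work surface. World frame = base frame: x ahead of the robot, y to its left, z up, the work surface at z = 0. Lengths are in m, angles in rad, forces in N, time in s.
With the tool pointing down it reaches from about 0.35 to 0.775 m from the base axis. Payload 7.3 kg.
Tool frame: the origin (TCP) lies at the very end of the fingers, on their centre line; the grasp point (between the pads) lies 19 mm behind it; z points along the fingers, y is the line along which they close (so a half turn about z gives the same grasp; the last joint's range is limited). The gripper opens to 92 mm and grips with 3 to 60 N. Pads are 19 mm wide; open, the fingers measure 130 mm over their backs; the gripper's body (75 mm by 190 mm) begins 47 mm behind the grasp point.
Start: joints at [-1.263, 0.342, 1.524, -0, 1.275, -0.146], TCP at [0.23, -0.472, 0.189] pointing down, gripper open.
Joint ranges: [-2.53, 2.53], [-0.77, 2.02], [0.04, 2.7], [-1, 4.14], [0.28, 2.66], [-3.11, 3.11]. Speed limits (rad/s): [2.57, 2.57, 3.14, 3.14, 3.14, 3.14].

INTERFACE

Orientations are given as [roll, pitch, yaw] about the fixed x, y, z axes, in that order (R = Rz(yaw) Ry(pitch) Rx(roll)).
In Python, from cell import robot gives the robot as it stands.
- The arm moves only by the tool apply_moves, never from a script. Its argument "motion" is text: rows parted by semicolons, each of 7 numbers parted by spaces: the opening in per cent of the stroke, from 0 (shut) to 100 (fully open), then the shift along the tool's x, y, z in cm, then the turn, a rotation vector about the tool's x, y, z in rad. A call has 1 to 20 rows; each row shifts and turns the commanded pose from where the row before left it, along the tool's axes as they then stand; what a row does not reach is not made up. A row lasts 1/8 s, in which the tool goes at most 62.5 mm and 10.7 degrees, less where a joint would pass 70% of its speed; a pose out of reach is approached as far as the arm can. A call with a gripper value outside its range is refused whole. The fingers move at their own pace and stop on an object; "force" is the grip in N (left out, the last holds). Time passes only in rows, so rows that do not move let the fingers close. It gives the time, the measured TCP pose, the force, the opening and the grip force at its end, in the units of the state.
- robot.observe(): the state, without advancing time (a new reading comes with each control period).
- robot.read_camera(name): name is "side" or "top" or "wrist"; returns a dict with "img" (480x640x3 uint8, red, green, blue), "fovy" (degrees; the focal length in pixels is half the picture's height over the tangent of half this angle, whatever the lens; pixels are square), "cx", "cy" (the principal point, pixels), "k1" (the pictures are not rectified: a ray, as slopes to the right and down, at radius r is drawn at 1 + k1 r^2 times it, then the intrinsics apply), "R" (3x3) and "t" (3): a world point X has camera coordinates R X + t; the wrist camera has in their place "hand_eye" (4x4, takes a point from camera to tool coordinates, whose origin is the TCP and whose axes are the flange's). Camera axes: x right, y down, z forward; pixel columns grow to the right and rows downward; lengths in m; the calibration is good to about 2 mm. A picture is of the moment at which its call begins: read the wrist's pose just before it. There is no depth.
- robot.hand_in(): hands the job in; it is judged then, once.
Trained networks look in a picture, given as the dict that the camera call returned (one of the last four; its "shot" number tells which), for a name from the list of things; names that differ only in an ending like _2 or _b are one class to them, and where a whole thing is asked for, a point or a joint stands for the part that bears it (a point fixed in the world has none). Each returns a list of dicts, best first, with "score" (0 to 1); they miss things now and then, are a little off and sometimes report something else, mostly with a low value. They report only what shows in the picture. A call takes as long as a camera call.
- robot.search_frame(target, picture): "centre" ([x, y, z] in m, in world coordinates, good to about 4 mm: the middle of the surface that is visible of it).
- robot.trace(target, picture): "pixels" (480x640 bool, what is visible of it).
The state is a dict: "time": time; "qpos": joint angles; "qvel": joint speeds; "joint_efforts": joint torques, N m; "tool_pos": TCP position; "tool_rot": TCP orientation; "contact_force": force on the tool from outside, world axes, zero at the start; "torque": the same for the moment, N m; "opening": finger opening in m; "grip_force": force on a finger pad.
Only numpy, scipy, OpenCV 4.12 (cv2) and the standard library are available. Lean on these libraries where they do the work, as an engineer would, in place of code of your own. Each camera call takes 0.05 s, during which the arm holds its last target. There are 200 camera calls.

## Working session

There is one attempt and no reset: what is moved stays moved. The work goes in short steps, Python scripts to look and compute and a tool call to move; the robot and the scene stay as the last step left them, time stands still between calls to the robot, and variables do not carry over. Pictures are saved under pics/ and viewed, at most 10 in all, crops included, and the job is handed in when it is done.

Besides the shell and the picture viewer there is one more tool, called after "Emit:" as a command line: name --argument value ..., lists and objects as JSON in quotes. apply_moves: Moves the arm, as the interface text tells. Its arguments: {"type":"object","properties":{"motion":{"type":"string"},"force":{"type":"number"}},"required":["motion"]}

```bash
mkdir -p pics; ls
cat > h.py <<'E'
import numpy as np, cv2
from cell import robot
from scipy.spatial.transform import Rotation as Ro
def K(c):
    f=240/np.tan(np.radians(c["fovy"])/2); return np.array([[f,0,c["cx"]],[0,f,c["cy"]],[0,0,1.]])
def pose(c,s=None):
    if "R" in c and c.get("R") is not None: return np.array(c["R"]),np.array(c["t"])
    T=np.eye(4);T[:3,:3]=Ro.from_euler('xyz',s["tool_rot"]).as_matrix();T[:3,3]=s["tool_pos"]
    M=np.linalg.inv(T@np.array(c["hand_eye"])); return M[:3,:3],M[:3,3]
def dist(c): return np.array([c["k1"],0,0,0.])
def proj(c,X,s=None):
    R,t=pose(c,s); return cv2.projectPoints(np.atleast_2d(np.array(X,float)),cv2.Rodrigues(R)[0],t,K(c),dist(c))[0][:,0]
def ray(c,px,s=None):
    R,t=pose(c,s); u=cv2.undistortPoints(np.atleast_2d(np.array(px,float))[:,None],K(c),dist(c))[:,0]
    d=np.c_[u,np.ones(len(u))]@R; return -R.T@t,d
def onz(c,px,z,s=None):
    o,d=ray(c,px,s); return o+d*((z-o[2])/d[:,2])[:,None]
def tri(rays):
    A=0;b=0
    for o,d in rays:
        d=d/np.linalg.norm(d);P=np.eye(3)-np.outer(d,d);A=A+P;b=b+P@o
    return np.linalg.solve(A,b)
def save(c,n,crop=None,sc=1):
    im=c["img"][:,:,::-1]
    if crop: x0,y0,x1,y1=crop; im=im[y0:y1,x0:x1]
    cv2.imwrite("pics/"+n,cv2.resize(im,None,fx=sc,fy=sc))
E
python3 - <<'E'
from h import *
s=robot.observe();print(s["tool_pos"],s["tool_rot"],s["time"],s["opening"])
for n in("top","side"):
    c=robot.read_camera(n);save(c,n+"0.png");R,t=pose(c);print(n,-R.T@t)
    for k in("low_stand","high_stand","low_riser","high_riser","low_button","high_button","low_cradle","high_cradle","bar","painting","jar","dish","book"):
        print(k,[(np.round(d["centre"],3).tolist(),round(d["score"],2)) for d in robot.search_frame(k,c)[:3]])
E
```

```text
pics
[ 0.22999597 -0.47142946  0.18806274] [-3.14011632e+00 -1.79193114e-04  4.53752072e-01] 0.0 0.09190466497388718
top [0.37355961 0.00886414 1.27967779]
low_stand [([0.618, 0.061, 0.006], 0.7), ([0.46, -0.366, 0.019], 0.64)]
high_stand [([0.634, -0.112, 0.02], 0.91)]
low_riser [([0.638, -0.118, 0.147], 0.67), ([0.627, 0.064, 0.11], 0.65)]
high_riser [([0.637, -0.118, 0.15], 0.6)]
low_button []
high_button []
low_cradle [([0.629, 0.062, 0.112], 0.75)]
high_cradle [([0.643, -0.12, 0.145], 0.66)]
bar [([0.482, -0.014, 0.026], 0.66)]
painting [([0.633, -0.029, 0.009], 0.66)]
jar [([0.532, 0.349, 0.088], 0.93), ([0.637, -0.113, 0.018], 0.69)]
dish [([0.46, -0.37, 0.019], 0.74)]
book [([0.655, -0.342, 0.025], 0.97)]
side [ 0.41080057 -0.76422676  0.71461118]
low_stand [([0.628, 0.047, 0.041], 0.91)]
high_stand [([0.643, -0.132, 0.055], 0.75)]
low_riser []
high_riser [([0.64, -0.133, 0.124], 0.76), ([0.538, 0.335, 0.058], 0.74), ([0.618, -0.03, 0.002], 0.44)]
low_button []
high_button []
low_cradle [([0.624, 0.047, 0.083], 0.65)]
high_cradle [([0.643, -0.129, 0.124], 0.66)]
bar []
painting [([0.618, -0.028, 0.009], 0.67)]
jar [([0.537, 0.337, 0.059], 0.9)]
dish [([0.46, -0.35, 0.015], 0.9)]
book [([0.656, -0.352, 0.024], 0.6)]
```

View pics/top0.png

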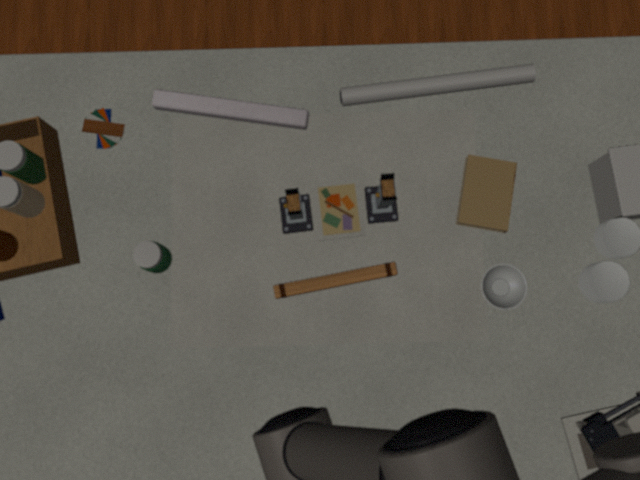

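View pics/side0.png

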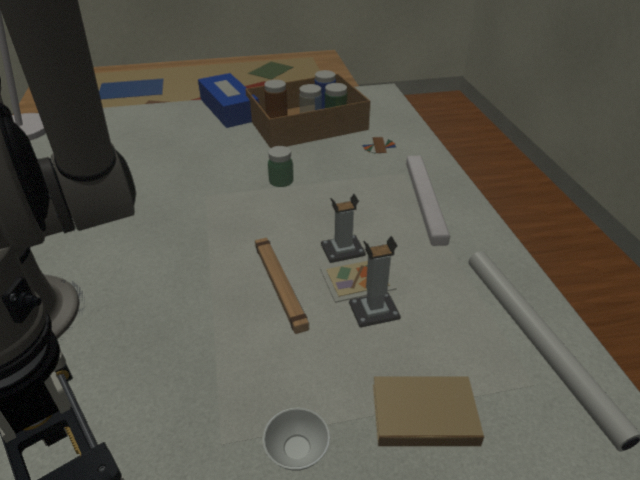

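The top view puts the low post on the left (296,213), the high post on the right (382,203) and the bar at (336,280), rotated by about 0.19 rad. In the side view no button shows on the −y faces.

```bash
cat >> h.py <<'E'
def to(x,y,z,yaw,s=None):
    s=s or robot.observe(); Rt=Ro.from_euler('xyz',s["tool_rot"]); G=Ro.from_euler('xyz',[np.pi,0,yaw])
    print("shift cm (tool)",np.round(Rt.inv().apply(np.array([x,y,z])-s["tool_pos"])*100,2),"turn",np.round((Rt.inv()*G).as_rotvec(),3))
E
python3 - <<'E'
from h import *
c=robot.read_camera("wrist");print(np.round(c["hand_eye"],3),c["fovy"])
to(0.54,-0.03,0.36,0.06)
E
```

```text
[[-0.    -0.966 -0.258  0.07 ]
 [ 1.    -0.     0.    -0.   ]
 [-0.001 -0.258  0.966 -0.195]
 [ 0.     0.     0.     1.   ]] 67.05226439615791
shift cm (tool) [ 47.22 -26.13 -17.13] turn [0.    0.    0.394]
```

Emit:
apply_moves --motion "100 0 0 -5 0 0 0;100 4 -2.2 -1.4 0 0 0;100 4 -2.2 -1.4 0 0 0;100 4 -2.2 -1.4 0 0 0;100 4 -2.2 -1.4 0 0 0;100 4 -2.2 -1.3 0 0 0;100 4 -2.2 -1.3 0 0 0;100 4 -2.2 -1.3 0 0 0;100 4 -2.2 -1.3 0 0 0;100 4 -2.2 -1.3 0 0 0;100 4 -2.2 0 0 0 0;100 4 -2.2 0 0 0 0;100 3.2 -1.9 0 0 0 0;100 0 0 0 0 0 0.13;100 0 0 0 0 0 0.13;100 0 0 0 0 0 0.13;100 0 0 0 0 0 0"

```text
time: 3.58
tool_pos: [0.54, -0.0303, 0.3596]
tool_rot: [3.142, 0.0, 0.065]
contact_force: [-0.7, 0.6, 0.3]
opening: 0.0919
grip_force: 0.0
```

Run:
```python
from h import *
s=robot.observe();print(s["tool_pos"],s["tool_rot"],s["time"])
c=robot.read_camera("wrist");save(c,"w1.png")
for k in("low_stand","high_stand","low_riser","low_button","low_cradle","high_cradle","bar","painting"):
    print(k,[(np.round(d["centre"],3).tolist(),round(d["score"],2)) for d in robot.search_frame(k,c)[:3]])
```

```text
[ 0.53997275 -0.03031477  0.35964174] [3.14152601e+00 1.10457137e-04 6.50591117e-02] 3.575
low_stand [([0.627, 0.053, 0.034], 0.59)]
high_stand [([0.641, -0.112, 0.076], 0.89)]
low_riser []
low_button []
low_cradle [([0.628, 0.06, 0.115], 0.57)]
high_cradle [([0.645, -0.116, 0.146], 0.67), ([0.486, -0.018, 0.019], 0.56), ([0.638, -0.113, 0.075], 0.34)]
bar [([0.486, -0.016, 0.02], 0.56)]
painting [([0.638, -0.03, 0.008], 0.68), ([0.46, -0.368, 0.019], 0.59)]
```

View pics/w1.png

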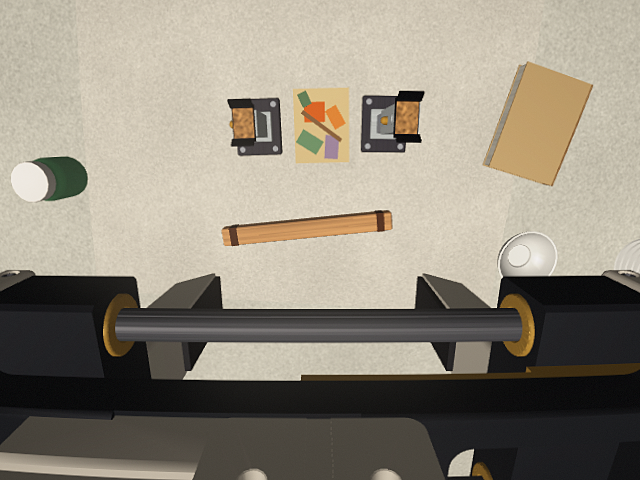

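Buttons face +y (left): (231,124) on the low post and (384,119) on the high post. Cork floors are near (243,123) and (407,117), and the bar runs from (222,236) to (392,220).

```bash
python3 - <<'E'
from h import *
s=robot.observe();c=robot.read_camera("wrist")
hsv=cv2.cvtColor(c["img"],cv2.COLOR_RGB2HSV)
m=((hsv[:,:,1]>105)&(hsv[:,:,0]<20)&(hsv[:,:,2]>70)).astype(np.uint8)
def box(x0,y0,x1,y1,z,n):
    q=m[y0:y1,x0:x1]; k,lab,st,ce=cv2.connectedComponentsWithStats(cv2.morphologyEx(q,cv2.MORPH_CLOSE,np.ones((5,5))));i=1+st[1:,4].argmax()
    ys,xs=np.where(lab==i); P=onz(c,np.c_[xs+x0,ys+y0],z,s)[:,:2].astype(np.float32)
    r=cv2.minAreaRect(P*1000);print(n,len(P),np.round(r[0],1),np.round(r[1],1),round(r[2],2),P.mean(0))
box(215,90,260,155,.114,"low");box(392,85,430,145,.146,"high");box(200,195,410,255,.022,"bar")
# bases at z=.01
d=(c["img"].max(2)<75).astype(np.uint8)
for b in((228,90,295,165),(352,88,412,165)):
    e=onz(c,[(b[0],b[1])],.01,s)
for n,(u,v) in dict(lowTR=(277,98),lowBR=(281,153),highTL=(362,95),highBL=(362,152)).items(): print(n,onz(c,[(u,v)],.01,s)[0].round(4))
for n,(u,v,z) in dict(lowbtn=(231,124,.098),highbtn=(383,119,.098)).items(): print(n,onz(c,[(u,v)],z,s)[0].round(4))
E
python3 - <<'E'
from h import *
s=robot.observe();c=robot.read_camera("wrist");save(c,"w2.png",(210,70,440,250),3.4)
E
```

```text
low 664 [626.7  65.2] [33.8 29.1] 3.31 [0.6271407  0.06381269]
high 743 [ 643.2 -119.4] [33.3 24.5] 4.09 [ 0.64329183 -0.11937189]
bar 3225 [483.8 -15.7] [ 30.9 256.9] 9.47 [ 0.48424077 -0.0167546 ]
lowTR [0.6682 0.0364 0.01  ]
lowBR [0.5919 0.0276 0.01  ]
highTL [ 0.68   -0.0838  0.01  ]
highBL [ 0.601 -0.091  0.01 ]
lowbtn [0.6256 0.081  0.098 ]
highbtn [ 0.6429 -0.1023  0.098 ]
```

View pics/w2.png

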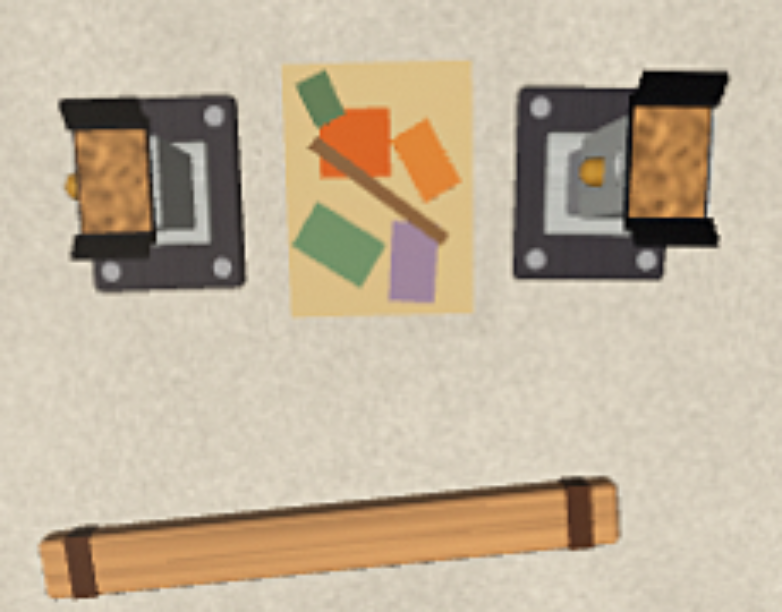

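```bash
python3 -c "
from h import *
to(.6268,.063,.2,.075)"
```

```text
shift cm (tool) [ 9.26 -8.76 15.97] turn [ 0.    -0.    -0.011]
```

Emit:
apply_moves --motion "100 2.3 -2.2 3 0 0 -0.011;100 2.3 -2.2 3 0 0 0;100 2.3 -2.2 3 0 0 0;100 2.36 -2.16 3.5 0 0 0;100 0 0 3.5 0 0 0;100 0 0 0 0 0 0"

```text
time: 4.88
tool_pos: [0.6243, 0.064, 0.1966]
tool_rot: [-3.141, 0.007, 0.075]
contact_force: [-0.7, -0.1, -0.2]
opening: 0.0917
grip_force: 0.0
```

Run:
```python
from h import *
s=robot.observe();c=robot.read_camera("wrist");save(c,"w3.png",None,1.25)
print(s["tool_pos"],s["tool_rot"])
hsv=cv2.cvtColor(c["img"],cv2.COLOR_RGB2HSV)
m=((hsv[:,:,1]>105)&(hsv[:,:,0]<20)&(hsv[:,:,2]>70)).astype(np.uint8)
print("pred",proj(c,[.6268,.063,.114],s),proj(c,[.625,.0835,.098],s))
k,lab,st,ce=cv2.connectedComponentsWithStats(m)
for i in range(1,k):
    if st[i,4]>300:
        ys,xs=np.where(lab==i);P=onz(c,np.c_[xs,ys],.114,s)[:,:2].astype(np.float32)
        print(ce[i],st[i,4],[np.round(q,1) for q in cv2.minAreaRect(P*1000)])
```

```text
[0.62434861 0.06395465 0.19663831] [-3.14113372  0.00672834  0.0754802 ]
pred [[319.73673309 230.20979728]] [[294.91359245 225.89678483]]
[408.07651007 193.71073826] 1490 [array([660.8,  -5.4]), array([50.3, 30.8]), np.float64(65.5)]
[319.0582996  230.35384615] 1235 [array([626.3,  63.8]), array([32. , 24.2]), np.float64(5.0)]
[573.17937853 238.61440678] 1416 [array([ 635.6, -144.2]), array([38.7, 27.9]), np.float64(3.7)]
[632.71161826 248.67842324] 482 [array([ 633.2, -195.9]), array([41.2, 17.2]), np.float64(18.2)]
[115.9497992  324.69578313] 996 [array([528.7, 230.5]), array([27.8, 63.1]), np.float64(79.9)]
[520.35563703 325.27772686] 1091 [array([ 555. , -115.1]), array([63.6, 28.3]), np.float64(17.3)]
[325.73316062 346.7417962 ] 1158 [array([523.1,  30. ]), array([ 12. , 141.9]), np.float64(4.9)]
```

View pics/w3.png

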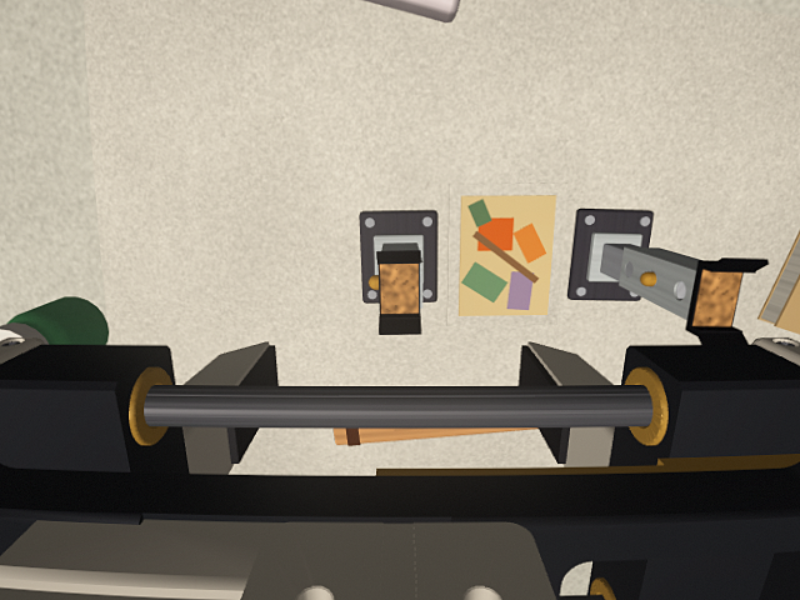

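The low cradle's cork is at (399,288) and matches the prediction: centre (0.6265, 0.0637), yaw about 0.08. Descending.

```bash
python3 -c "
from h import *
to(.6265,.0637,.079,.08)"
```

```text
shift cm (tool) [ 0.11  0.   12.03] turn [-0.     0.002 -0.005]
```

Emit:
apply_moves --motion "100 0.1 0 3 0 0 -0.005;100 0 0 3 0 0 0;100 0 0 3 0 0 0;100 0 0 2 0 0 0;100 0 0 1 0 0 0;100 0 0 0 0 0 0" --force 25

```text
time: 5.68
tool_pos: [0.6277, 0.0635, 0.0808]
tool_rot: [3.141, -0.001, 0.079]
contact_force: [0.0, 0.1, 0.1]
opening: 0.0915
grip_force: 0.0
```

```bash
python3 -c "
from h import *
s=robot.observe();print(s['tool_pos'],s['tool_rot'],s['contact_force'])
to(.6265,.0637,.079,.08)"
```

```text
[0.62766933 0.06345868 0.08077619] [ 3.14137941e+00 -1.40868690e-03  7.94155286e-02] [0.01723077 0.06871026 0.10059885]
shift cm (tool) [-0.11 -0.03  0.18] turn [ 0.    -0.001 -0.001]
```

Emit:
apply_moves --motion "60 0 0 0.1 0 0 0;30 0 0 0 0 0 0;20 0 0 0 0 0 0;20 0 0 0 0 0 0;20 0 0 0 0 0 0;20 0 0 0 0 0 0;20 0 0 0 0 0 0;20 0 0 0 0 0 0" --force 25

```text
time: 6.68
tool_pos: [0.627, 0.0637, 0.0787]
tool_rot: [3.142, 0.0, 0.08]
contact_force: [-0.2, 0.5, -0.3]
opening: 0.0193
grip_force: 0.0
```

Run:
```python
from h import *
c=robot.read_camera("side");a=c["img"][170:350,240:440,::-1]
w=robot.read_camera("wrist")["img"][:,:,::-1]
a=cv2.resize(a,(400,360));w=cv2.resize(w[100:460,120:520],(400,360))
cv2.imwrite("pics/s4.png",np.hstack([a,w]));s=robot.observe();print(s['opening'],s['grip_force'])
```

```text
0.018202996540521533 0.0
```

View pics/s4.png

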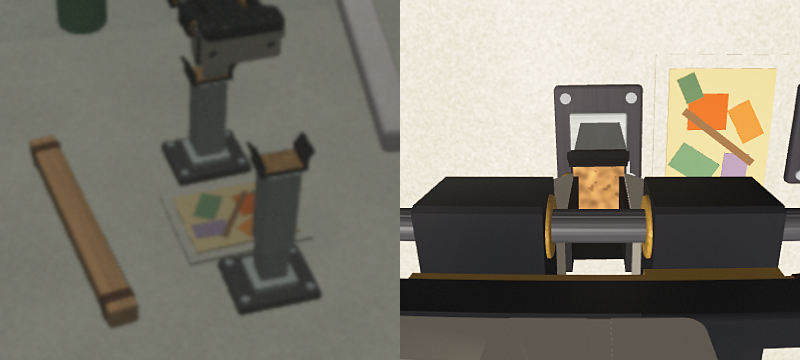

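Run:
```python
from h import *
s=robot.observe();print(s['tool_pos'],s['qpos'])
c=robot.read_camera("side");w=robot.read_camera("wrist")
P=[[.627,.0637,.0787],[.627,.0637,.0977],[.627,.0637,.114],[.627,.0637,.145],[.627,.0487,.0787]]
print("side crop px",((proj(c,P)-[240,170])*2).round(1).tolist())
print("wrist crop px",(proj(w,P,s)-[120,100]).round(1).tolist())
```

```text
[0.6270546  0.06372057 0.07870962] [-2.01818739e-02  6.29453162e-01  1.36150013e+00 -1.17289542e-04
  1.15057508e+00  1.47084046e+00]
side crop px [[206.4, 101.2], [206.9, 85.9], [207.3, 72.5], [208.1, 46.3], [210.0, 110.0]]
wrist crop px [[198.3, 169.1], [198.4, 181.4], [198.4, 194.0], [198.5, 225.6], [224.5, 171.0]]
```

Run:
```python
from h import *
c=robot.read_camera("side")["img"][180:270,300:400,::-1]
w=robot.read_camera("wrist")["img"][180:380,220:420,::-1]
cv2.imwrite("pics/s5.png",np.hstack([cv2.convertScaleAbs(cv2.resize(c,(400,400)),alpha=1.8),cv2.convertScaleAbs(cv2.resize(w,(400,400)),alpha=1.3)]))
```

```text
(no output)
```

View pics/s5.png

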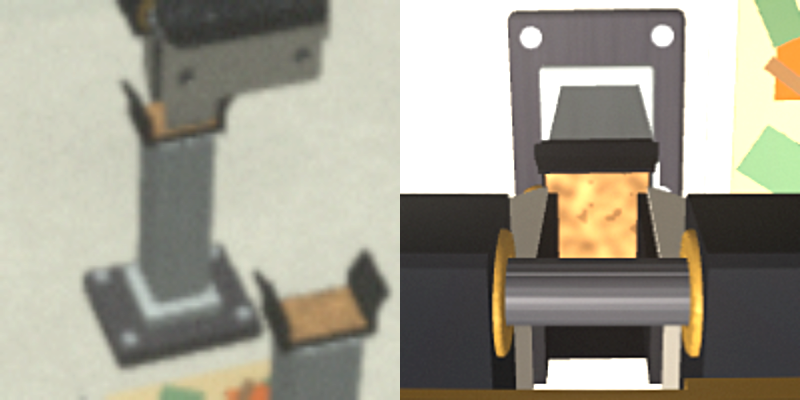

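The close-up shows the fingertips inside the cradle, above the cork (190,110), instead of beside the riser. The wrist picture also puts the tips about 36 mm short of the reported TCP: the inner-tip gap of 197 px at 92 mm open gives a depth of 0.169 m, where 0.204 m is expected. I'll probe the cork gently to get the true offset.

Emit:
apply_moves --motion "20 0 0 0.1 0 0 0;20 0 0 0.1 0 0 0;20 0 0 0 0 0 0" --force 5

```text
time: 7.35
tool_pos: [0.6269, 0.0637, 0.0765]
tool_rot: [3.142, 0.0, 0.08]
contact_force: [0.2, 0.2, -0.4]
opening: 0.0183
grip_force: 0.0
```

Emit:
apply_moves --motion "20 0 0 0.1 0 0 0;20 0 0 0.1 0 0 0;20 0 0 0 0 0 0"

```text
time: 7.72
tool_pos: [0.6271, 0.0637, 0.0749]
tool_rot: [3.141, -0.0, 0.08]
contact_force: [-1.2, 0.3, 1.5]
opening: 0.0183
grip_force: 1.2
```

Emit:
apply_moves --motion "20 0 0 0.1 0 0 0;20 0 0 0 0 0 0"

```text
time: 7.98
tool_pos: [0.6272, 0.0637, 0.0745]
tool_rot: [3.141, -0.001, 0.08]
contact_force: [-2.0, -0.1, 7.1]
opening: 0.0187
grip_force: 3.1
```

Contact is confirmed at a reported z of about 0.075 with the cork at 0.114, so the true tip is about 39 mm above the reported TCP. I'll rise, open and descend to a reported z of 0.041.

Emit:
apply_moves --motion "20 0 0 -2 0 0 0;20 0 0 -3 0 0 0;100 0 0 0 0 0 0;100 0 0 0 0 0 0;100 0 0 0 0 0 0;100 0 0 0 0 0 0;100 0 0 2 0 0 0;100 0 0 2.5 0 0 0;100 0 0 2 0 0 0;100 0 0 1 0 0 0;100 0 0 0.8 0 0 0;100 0 0 0 0 0 0" --force 25

```text
time: 9.48
tool_pos: [0.6269, 0.0637, 0.0405]
tool_rot: [3.142, 0.0, 0.08]
contact_force: [0.5, -0.6, 0.4]
opening: 0.0912
grip_force: 0.0
```

Emit:
apply_moves --motion "60 0 0 0 0 0 0;40 0 0 0 0 0 0;20 0 0 0 0 0 0;20 0 0 0 0 0 0;20 0 0 0 0 0 0;20 0 0 0 0 0 0;20 0 0 0 0 0 0" --force 25

```text
time: 10.35
tool_pos: [0.627, 0.0636, 0.0406]
tool_rot: [3.141, 0.0, 0.08]
contact_force: [0.7, -1.6, 0.4]
opening: 0.0299
grip_force: 25.0
```

Opening is 30 mm, so the button is flush and the riser is held. Lifting.

Emit:
apply_moves --motion "20 0 0 -0.3 0 0 0;20 0 0 -0.4 0 0 0;20 0 0 -0.4 0 0 0;20 0 0 -0.4 0 0 0;20 0 0 -0.4 0 0 0;20 0 0 -0.4 0 0 0;20 0 0 0 0 0 0" --force 30

```text
time: 11.22
tool_pos: [0.627, 0.0636, 0.0647]
tool_rot: [3.141, -0.0, 0.08]
contact_force: [-0.3, 0.6, -1.1]
opening: 0.0295
grip_force: 30.0
```

Emit:
apply_moves --motion "20 0 0 -0.3 0 0 0;20 0 0 -0.3 0 0 0;20 0 0 -0.2 0 0 0;20 0 0 -0.1 0 0 0;20 0 0 0 0 0 0"

```text
time: 11.85
tool_pos: [0.627, 0.0636, 0.073]
tool_rot: [3.141, -0.0, 0.08]
contact_force: [-0.4, -1.8, 0.2]
opening: 0.0297
grip_force: 30.0
```

Emit:
apply_moves --motion "20 0 0 -0.1 0 0 0;20 0 0 -0.1 0 0 0;20 0 0 0 0 0 0"

```text
time: 12.22
tool_pos: [0.627, 0.0636, 0.0745]
tool_rot: [3.141, 0.0, 0.08]
contact_force: [1.7, -2.4, -5.4]
opening: 0.03
grip_force: 30.0
```

Emit:
apply_moves --motion "20 0 0 -0.05 0 0 0;20 0 0 -0.05 0 0 0;20 0 0 0 0 0 0"

```text
time: 12.6
tool_pos: [0.627, 0.0636, 0.0755]
tool_rot: [3.141, 0.0, 0.08]
contact_force: [0.9, -2.3, -6.4]
opening: 0.0301
grip_force: 30.0
```

Emit:
apply_moves --motion "20 0 0 0.1 0 0 0;20 0 0 0.1 0 0 0;20 0 0 0 0 0 0;60 0 0 0 0 0 0;100 0 0 0 0 0 0;100 0 0 0 0 0 0;100 0 0 0 0 0 0;100 0 0 -2 0 0 0;100 0 0 -4 0 0 0;100 0 0 -4 0 0 0;100 0 0 -3 0 0 0;100 0 0 -2 0 0 0;100 0 0 0 0 0 0;100 0 0 0 0 0 0"

```text
time: 14.35
tool_pos: [0.6265, 0.0638, 0.2225]
tool_rot: [-3.141, 0.002, 0.08]
contact_force: [1.4, 0.1, -0.9]
opening: 0.0918
grip_force: 0.0
```

Run:
```python
from h import *
s=robot.observe();w=robot.read_camera("wrist");c=robot.read_camera("side");save(c,"side6.png")
print(s["tool_pos"])
for z in(.114,.142,.146,.150): print(z,proj(c,[[.6266,.0637,z]])[0].round(1),proj(w,[[.6266,.0637,z]],s)[0].round(1))
def cork(c,b,f):
    hsv=cv2.cvtColor(c["img"],cv2.COLOR_RGB2HSV);m=((hsv[:,:,1]>90)&(hsv[:,:,0]<20)&(hsv[:,:,2]>60)).astype(np.uint8)[b[1]:b[3],b[0]:b[2]]
    k,l,st,ce=cv2.connectedComponentsWithStats(m);i=1+st[1:,4].argmax();print(f,ce[i]+[b[0],b[1]],st[i])
cork(c,(325,190,360,225),"side low");cork(c,(360,235,398,262),"side high")
print("high pred",proj(c,[[.6432,-.1194,.146]]))
cork(w,(270,150,370,270),"wrist low")
save(w,"w6.png",(220,110,420,270),4)
```

```text
[0.62651897 0.06377051 0.22246238]
0.114 [343.5 206.3] [318.3 226.2]
0.142 [343.8 194.4] [318.4 234.2]
0.146 [343.9 192.7] [318.4 235.5]
0.15 [343.9 191. ] [318.4 236.8]
side low [345.02105263 192.55789474] [12  0 18  7 95]
side high [380.27160494 250.41975309] [ 10  10  21  12 162]
high pred [[379.22780968 251.01444945]]
wrist low [317.82053176 235.29394387] [  26   66   39   41 1354]
```

View pics/w6.png

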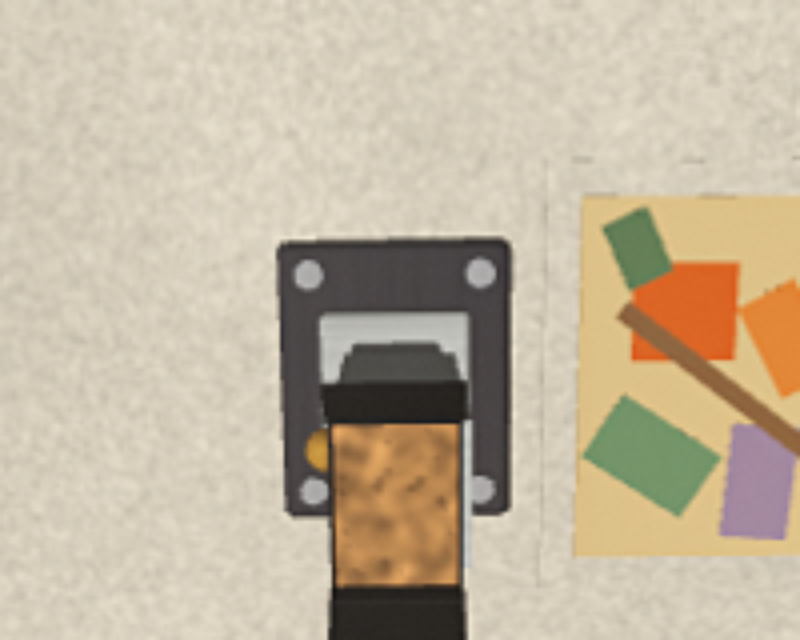

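The cork now sits at the z = 0.146 prediction in both cameras (wrist 235.3 vs 235.5, side 192.6 vs 192.7). The brass button shows out again at (318,450). Next is the bar.

```bash
python3 -c "
from h import *
to(.484,-.016,.17,1.736)"
```

```text
shift cm (tool) [-14.82   6.82   5.25] turn [-0.002  0.002 -1.656]
```

Emit:
apply_moves --motion "100 -3.7 1.7 0 0 0 0;100 -3.7 1.7 0 0 0 0;100 -3.7 1.7 1 0 0 0;100 -3.7 1.7 1 0 0 0;100 0 0 1 0 0 -0.166;100 0 0 1 0 0 -0.166;100 0 0 1 0 0 -0.166;100 0 0 0 0 0 -0.166;100 0 0 0 0 0 -0.166;100 0 0 0 0 0 -0.166;100 0 0 0 0 0 -0.166;100 0 0 0 0 0 -0.166;100 0 0 0 0 0 -0.166;100 0 0 0 0 0 -0.166;100 0 0 0 0 0 0;100 0 0 0 0 0 0"

```text
time: 16.45
tool_pos: [0.4847, -0.0158, 0.1733]
tool_rot: [-3.141, -0.0, 1.737]
contact_force: [0.5, -0.4, 1.2]
opening: 0.0921
grip_force: 0.0
```

Run:
```python
from h import *
s=robot.observe();w=robot.read_camera("wrist");save(w,"w7.png")
print(s["tool_pos"],s["tool_rot"])
r=robot.trace("bar",w)
for d in r[:2]:
    ys,xs=np.where(d["pixels"]);print(d["score"],len(xs),xs.min(),xs.max(),ys.min(),ys.max())
    P=onz(w,np.c_[xs,ys],.022,s)[:,:2].astype(np.float32)
    b=cv2.minAreaRect(P*1000);print(b)
c=robot.read_camera("top")
for d in robot.trace("bar",c)[:2]:
    ys,xs=np.where(d["pixels"]);b=cv2.minAreaRect((onz(c,np.c_[xs,ys],.018)[:,:2]*1000).astype(np.float32));print(d["score"],b)
```

```text
[ 0.48472308 -0.01581643  0.17334537] [-3.14094957e+00 -1.88215785e-04  1.73653723e+00]
0.8 6995 299 332 72 309
((479.34625244140625, -0.30475616455078125), (29.76677131652832, 229.7510986328125), 9.283429145812988)
0.63 ((478.62939453125, -17.035385131835938), (28.343530654907227, 259.0583190917969), 7.74567985534668)
```

View pics/w7.png

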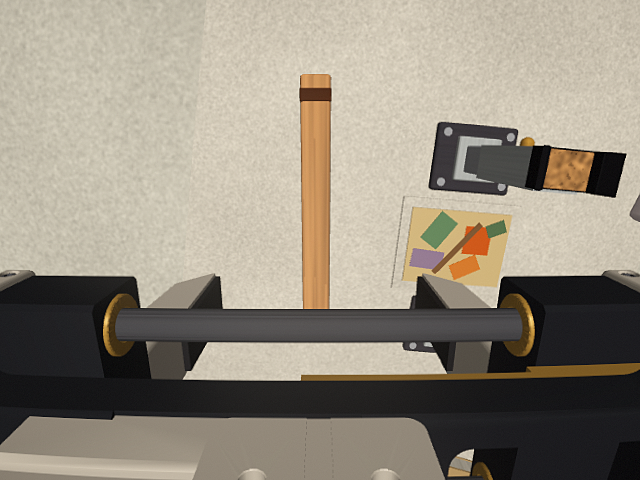

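The bar runs down the picture at x≈316, ending at row 72, which puts its centre at about (0.4825, -0.016) and its yaw at 0.162. Going down over it.

```bash
python3 -c "
from h import *
to(.4825,-.016,-.032,1.733)"
```

```text
shift cm (tool) [ 2.000e-02 -2.400e-01  2.056e+01] turn [-0.     0.     0.006]
```

Emit:
apply_moves --motion "100 0 -0.2 4 0 0 0;100 0 0 4 0 0 0;100 0 0 4 0 0 0;100 0 0 4 0 0 0;100 0 0 2.5 0 0 0;100 0 0 1.2 0 0 0;100 0 0 0.5 0 0 0;100 0 0 0 0 0 0;70 0 0 0 0 0 0;50 0 0 0 0 0 0;20 0 0 0 0 0 0;20 0 0 0 0 0 0;20 0 0 0 0 0 0;20 0 0 0 0 0 0" --force 15

```text
time: 18.4
tool_pos: [0.483, -0.0162, -0.0283]
tool_rot: [3.142, 0.0, 1.74]
contact_force: [0.4, 0.3, -0.1]
opening: 0.0365
grip_force: 0.0
```

Emit:
apply_moves --motion "45 0 0 0.3 0 0 0;45 0 0 0 0 0 0;20 0 0 0 0 0 0;20 0 0 0 0 0 0;20 0 0 0 0 0 0;20 0 0 0 0 0 0;20 0 0 0 0 0 0" --force 20

```text
time: 19.27
tool_pos: [0.4829, -0.0162, -0.0313]
tool_rot: [-3.141, 0.0, 1.74]
contact_force: [-0.1, 0.2, 0.9]
opening: 0.0276
grip_force: 20.0
```

Gripped at 27.6 mm. Lifting 21 cm clear of the cradles, turning, then moving over them.

Emit:
apply_moves --motion "20 0 0 -1 0 0 0;20 0 0 -3 0 0 0;20 0 0 -4 0 0 0;20 0 0 -4 0 0 0;20 0 0 -4 0 0 0;20 0 0 -3 0 0 0;20 0 0 -2 0 0 0.04;20 0 0 0 0 0 0.039;20 0 0 0 0 0 0;20 0 0 0 0 0 0" --force 20

```text
time: 20.52
tool_pos: [0.4827, -0.0161, 0.1787]
tool_rot: [-3.141, -0.0, 1.662]
contact_force: [-0.3, 0.6, -1.1]
opening: 0.0275
grip_force: 20.0
```

```bash
python3 -c "
from h import *
s=robot.observe();print(s['tool_pos'],s['tool_rot'])
to(.6349,-.028,.179,1.5708+.0905)"
```

```text
[ 0.48265346 -0.01612954  0.17868445] [-3.14119823e+00 -2.93238225e-05  1.66153864e+00]
shift cm (tool) [-2.56 15.05 -0.04] turn [-0. -0.  0.]
```

Emit:
apply_moves --motion "20 -0.3 1.5 0 0 0 0;20 -0.5 3 0 0 0 0;20 -0.5 3 0 0 0 0;20 -0.5 3 0 0 0 0;20 -0.5 3 0 0 0 0;20 -0.26 1.55 0 0 0 0;20 0 0 0 0 0 0;20 0 0 0 0 0 0"

```text
time: 21.52
tool_pos: [0.6343, -0.028, 0.1783]
tool_rot: [-3.14, -0.0, 1.661]
contact_force: [0.2, -0.2, -1.6]
opening: 0.0278
grip_force: 20.0
```

Run:
```python
from h import *
s=robot.observe();print(s['tool_pos'],s['tool_rot'])
to(.6349,-.028,.115,1.5708+.0905)
w=robot.read_camera("wrist");save(w,"w8.png",(200,40,440,300),2.3)
hsv=cv2.cvtColor(w["img"],cv2.COLOR_RGB2HSV)
# bar top axis expected vs seen (bar top at tool z .0423-.011 => world rep+.0533); low cradle floor/cheeks
zt=s["tool_pos"][2]+.0533
for d in robot.trace("bar",w)[:1]:
    ys,xs=np.where(d["pixels"]);P=onz(w,np.c_[xs,ys],zt,s)[:,:2];b=cv2.minAreaRect((P*1000).astype(np.float32));print(d["score"],b,P[:,1].max())
```

```text
[ 0.63434583 -0.02803797  0.17833074] [-3.14029423e+00 -1.92571335e-04  1.66106473e+00]
shift cm (tool) [-0.    0.06  6.33] turn [-0.001 -0.    -0.   ]
0.59 ((630.915283203125, 15.265201568603516), (28.530370712280273, 150.59939575195312), 5.135014057159424) 0.09143079311730065
```

View pics/w8.png

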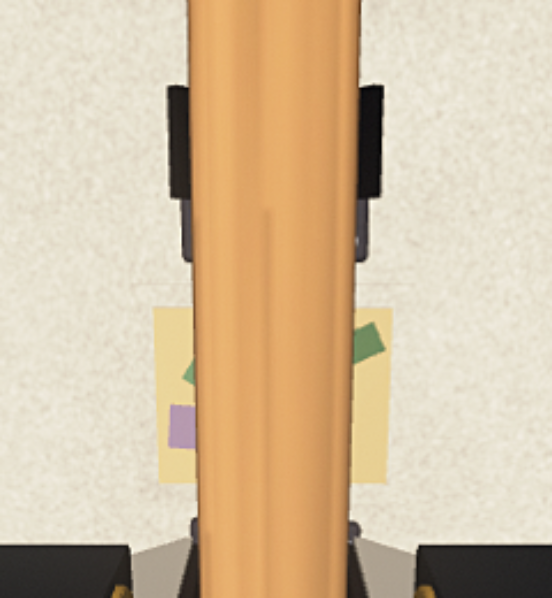

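The bar lies over the low cradle with both cheeks showing evenly (178,140 and 371,140), so only +0.6 mm is needed. Lowering, slowly at the end.

Emit:
apply_moves --motion "20 0 0.06 1 0 0 0;20 0 0 1.5 0 0 0;20 0 0 1.5 0 0 0;20 0 0 1 0 0 0;20 0 0 0.5 0 0 0;20 0 0 0.2 0 0 0;20 0 0 0.2 0 0 0;20 0 0 0 0 0 0"

```text
time: 22.62
tool_pos: [0.6359, -0.0281, 0.1199]
tool_rot: [3.141, 0.0, 1.661]
contact_force: [-0.0, 0.9, -0.8]
opening: 0.0274
grip_force: 20.0
```

Emit:
apply_moves --motion "20 0 0 0.1 0 0 0;20 0 0 0.1 0 0 0;20 0 0 0.1 0 0 0;20 0 0 0 0 0 0"

```text
time: 23.12
tool_pos: [0.6357, -0.0281, 0.1166]
tool_rot: [-3.141, 0.0, 1.661]
contact_force: [-0.8, -0.1, -0.7]
opening: 0.0281
grip_force: 20.0
```

Emit:
apply_moves --motion "20 0 0 0.05 0 0 0;20 0 0 0.05 0 0 0;20 0 0 0.05 0 0 0;20 0 0 0 0 0 0"

```text
time: 23.62
tool_pos: [0.6357, -0.0281, 0.1151]
tool_rot: [-3.142, 0.0, 1.661]
contact_force: [0.0, -0.8, -0.9]
opening: 0.0278
grip_force: 20.0
```

Emit:
apply_moves --motion "20 0 0 0.05 0 0 0;20 0 0 0.05 0 0 0;20 0 0 0 0 0 0"

```text
time: 24.0
tool_pos: [0.6358, -0.0281, 0.1144]
tool_rot: [3.141, 0.0, 1.661]
contact_force: [-1.0, -0.2, 0.3]
opening: 0.0275
grip_force: 20.0
```

Emit:
apply_moves --motion "20 0 0 0.05 0 0 0;20 0 0 0 0 0 0"

```text
time: 24.25
tool_pos: [0.6358, -0.0281, 0.1138]
tool_rot: [3.141, 0.0, 1.661]
contact_force: [-0.2, 0.7, 1.1]
opening: 0.028
grip_force: 20.0
```

Contact has begun at the expected height. I've used all 10 pictures, so I'll check the seating numerically before letting go.

```bash
cat > chk.py <<'E'
from h import *
import itertools
from scipy.optimize import minimize
c=robot.read_camera("side");d=robot.trace("bar",c)[0];m=d["pixels"]
ys,xs=np.where(m);print("score",d["score"],m.sum(),xs.min(),xs.max(),ys.min(),ys.max())
hsv=cv2.cvtColor(c["img"],cv2.COLOR_RGB2HSV)
B=np.array(list(itertools.product((-.014,.014),(-.13,.13),(-.011,.011))))
def mask(zl,zh,x=.6352,y=-.028,yaw=.0905):
    tilt=np.arctan2(zl-zh,.1838); R=Ro.from_euler('xyz',[tilt,0,yaw])
    p=proj(c,R.apply(B)+[x,y,(zl+zh)/2+.011]);q=np.zeros((480,640),np.uint8)
    cv2.fillConvexPoly(q,cv2.convexHull(p.astype(np.float32)).astype(np.int32),1);return q>0,p
for zl,zh in((.146,.146),(.152,.146),(.146,.152),(.156,.146),(.146,.156),(.152,.152),(.14,.14)):
    q,p=mask(zl,zh);print(zl,zh,"miss",(m&~q).sum(),"iou",round((m&q).sum()/(m|q).sum(),3))
E
python3 chk.py
```

```text
score 0.73 1281 334 397 184 264
0.146 0.146 miss 26 iou 0.574
0.152 0.146 miss 18 iou 0.565
0.146 0.152 miss 29 iou 0.591
0.156 0.146 miss 12 iou 0.55
0.146 0.156 miss 76 iou 0.565
0.152 0.152 miss 10 iou 0.588
0.14 0.14 miss 138 iou 0.497
```

Emit:
apply_moves --motion "31 0 0 0 0 0 0;33 0 0 0 0 0 0;36 0 0 0 0 0 0;40 0 0 0 0 0 0;50 0 0 0 0 0 0;60 0 0 0 0 0 0;60 0 0 0 0 0 0;60 0 0 -1 0 0 0;60 0 0 -2 0 0 0;60 0 0 -4 0 0 0;60 0 0 -4 0 0 0;60 0 0 -3 0 0 0;60 0 0 0 0 0 0;60 0 0 0 0 0 0"

```text
time: 26.1
tool_pos: [0.6353, -0.028, 0.253]
tool_rot: [-3.14, -0.0, 1.661]
contact_force: [0.0, 0.9, -1.5]
opening: 0.0552
grip_force: 0.0
```

```bash
cat >> chk.py <<'E'
print("--- wrist/top")
for n in("top","wrist"):
    s=robot.observe();k=robot.read_camera(n)
    for d in robot.trace("bar",k)[:1]:
        ys,xs=np.where(d["pixels"]);P=onz(k,np.c_[xs,ys],.168,s)[:,:2];b=cv2.minAreaRect((P*1000).astype(np.float32));print(n,d["score"],[np.round(q,1) for q in b],P[:,1].min().round(3),P[:,1].max().round(3))
E
python3 chk.py
```

```text
score 0.65 1829 334 396 174 264
0.146 0.146 miss 15 iou 0.834
0.152 0.146 miss 5 iou 0.82
0.146 0.152 miss 29 iou 0.85
0.156 0.146 miss 2 iou 0.795
0.146 0.156 miss 66 iou 0.83
0.152 0.152 miss 3 iou 0.847
0.14 0.14 miss 158 iou 0.721
--- wrist/top
top 0.67 [array([632.1, -28. ]), array([ 31. , 257.3]), np.float64(5.0)] -0.156 0.1
wrist 0.82 [array([636. , -26.6]), array([ 28.3, 254.6]), np.float64(5.1)] -0.154 0.101
```

```bash
python3 -c "
from h import *
print(robot.hand_in())"
```

```text
the job is handed in; nothing more can be done
None
```

The low riser is up one hole with its button snapped out, level with the other post, and the bar sits in both cradles with both ends past them; the job is handed in at about 26 s. The final bar seating was checked by camera measurement, not by eye, since the picture allowance was used up.

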